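# Take the yellow keyhole bin off its screw

## Robot

A 6-joint arm with a two-finger parallel gripper is mounted at the origin on a cart in front of the work surface, level with it; the furniture and walls round the work are solid. World frame = base frame: x ahead of the robot, y to its left, z up, the work surface at z = 0. Lengths are in m, angles in rad, forces in N, time in s.
With the tool pointing down it reaches from about 0.35 to 0.975 m from the base axis. Payload 4.9 kg.
Tool frame: the origin (TCP) lies at the very end of the fingers, on their centre line; the grasp point (between the pads) lies 19 mm behind it; z points along the fingers, y is the line along which they close (so a half turn about z gives the same grasp; the last joint's range is limited). The gripper opens to 85 mm and grips with 20 to 120 N. Pads are 22 mm wide; open, the fingers measure 114 mm over their backs; the gripper's body (76 mm by 85 mm) begins 54 mm behind the grasp point. The pads swing forward as they close: fully open they stand 13 mm farther back than shut.
Start: joints at [0.987, 0.053, 1.613, -0, 1.476, -0.119], TCP at [0.28, 0.559, 0.231] pointing down, gripper open.
Joint ranges: [-3.01, 3.01], [-1.01, 2.22], [0.06, 2.58], [-1.02, 4.17], [0.09, 2.62], [-3.14, 3.14]. Speed limits (rad/s): [2.57, 2.57, 3.14, 3.14, 3.14, 3.14].

## Interface

Orientations are given as a rotation vector (axis times angle).
In Python, from station import get_obs, get_image, finish_job gives the robot as it stands. The module is installed in compiled form; this text tells all that it offers.
- The arm moves only by the tool carry_out, never from a script. Its argument "rows" is a list of rows, each a list of 7 numbers: the turn, a rotation vector about the tool's x, y, z as a fraction of full scale, then the shift along the tool's x, y, z as a fraction of full scale, then the closure, from -1 (fully open) to 1 (shut). A call has 1 to 5 rows; each row is the pose to reach, as a shift and turn from the pose commanded when the call began, along the tool's axes at that moment, turning the shorter way round; what a row does not reach only later rows make up. Full scale, the value 1, is 300 mm for a shift and pi rad for a turn. A row lasts 1/10 s, in which the tool goes at most 50 mm and 8.59 degrees, less where a joint would pass 70% of its speed; a pose out of reach is approached as far as the arm can. A call with a number of a shift or a turn outside -1 to 1 is refused whole. A call with a gripper value outside its range is refused whole. The fingers move at their own pace and stop on an object; "force" is the grip in N (left out, the last holds). Time passes only in rows, so rows that repeat a pose let the fingers close. It gives the time, the measured TCP pose, the force, the opening and the grip force at its end, in the units of the state.
- get_obs(): the state, without advancing time (a new reading comes with each control period).
- get_image(name): name is "scene" or "side" or "wrist"; returns a dict with "img" (420x560x3 uint8, blue, green, red), "mtx" (3x3 intrinsics, pixels), "D" ([k1, k2, p1, p2, k3] as OpenCV has them; the pictures are not rectified), "R" (3x3) and "t" (3): a world point X has camera coordinates R X + t. Camera axes: x right, y down, z forward; pixel columns grow to the right and rows downward; lengths in m; the calibration is good to about 2 mm. A picture is of the moment at which its call begins. There is no depth.
- finish_job(): hands the job in; it is judged then, once.
The state is a dict: "t": time; "q": joint angles; "dq": joint speeds; "effort": joint torques, N m; "tool_pos": TCP position; "tool_rot": TCP orientation; "contact_force": force on the tool from outside, world axes, zero at the start; "wrist_torque": the same for the moment, N m; "opening": finger opening in m; "grip_force": force on a finger pad.
Only numpy, scipy, OpenCV 4.12 (cv2) and the standard library are available. Lean on these libraries where they do the work, as an engineer would, in place of code of your own. Each camera call takes 0.05 s, during which the arm holds its last target. There are 200 camera calls.

## Task

Take the yellow parts bin down from the grey panel: lift it straight up until the screw head comes free in the wide part of its keyhole, pull it off towards the robot, and set it down upright, wholly on the green mat, without dropping it. Leave the blue bin hanging where it is.

Things in the scene. Friction and masses are not known exactly. Their poses are not given: they have to be found in the camera images.
- yellow_bin_centre (a point): Centre of the yellow open parts bin (loose, 0.14 kg), 33 mm above its underside. 84 deep (x), 60 wide (y), 66 high; flat side walls 62 high at the rear two thirds, 34 at the front; grip it from above across the 60 mm width. x points to its back wall, z up. Back wall 4 thick, back face at x = +42, with a keyhole: round hole 26 across, above it a 9 mm slot whose top rests on a screw of the panel.
- blue_bin_centre (a point): The same point of the blue bin: same shape, hung in the same way on the panel's other screw, 136 mm beside the yellow one; which hangs left varies. To free such a bin: raise it 24 mm (give or take 5) so that the screw head is in the middle of the round hole, then pull it straight off, 15 mm or more away from the panel.
- panel: Upright grey sheet-metal panel fixed to the bench, 260 wide (y), 120 high. Origin at bench level, middle of the front face; x points from front to back, away from the robot, z up. Two screws at y = -68 and +68 mm, 88 mm up: shank 6 thick, head 12 across, reaching 10 mm out of the face. Hung bins have their backs on the face, undersides 40 mm above the bench, x axes along the panel's x.
- mat: Plain green square mat, 140 x 140 x 3 mm, fixed on the bench to the left (+y) of the work; origin at the centre of its underside, z up, x and y along its sides. (A small dark green circuit board lies nearby: not the mat.)
Not all that is in view belongs to the job. Of the things that look like the part that bears yellow_bin_centre, the larger one is meant.

How it is judged:
By the outcome, as a careful person would: the job done as asked, in the order asked, and still so for the second after the job is handed in, with the robot touching nothing.
It also fails if it takes over 38 s, if anything falls off the work surface, if the arm or the gripper's body presses on something with over 40 N, if the wrist force passes 120 N, or if a joint passes its speed limit or range.

## Working session

There is one attempt and no reset: what is moved stays moved. The work goes in short steps, Python scripts to look and compute and a tool call to move; the robot and the scene stay as the last step left them, time stands still between calls to the robot, and variables do not carry over. Pictures are saved under pics/ and viewed, at most 10 in all, crops included, and the job is handed in when it is done.

Besides the shell and the picture viewer there is one more tool, called after "Request:" as a command line: name --pt "numbers of a row" for each row, then --argument value for the rest. carry_out: Moves the arm, as the interface text tells. Shift numbers are shares of 300 mm and turn numbers shares of pi rad, none past 1 either way. Its arguments: {"type":"object","properties":{"rows":{"type":"array"},"force":{"type":"number"}},"required":["rows"]}

```bash
mkdir -p pics; cat > h.py <<'E'
import numpy as np,cv2
from station import get_obs,get_image,finish_job
def ray(c,uv):
    p=cv2.undistortPoints(np.array([[uv]],float),c["mtx"],c["D"])[0,0]
    R=np.array(c["R"]);t=np.array(c["t"])
    return -R.T@t, R.T@np.array([p[0],p[1],1.])
def onplane(c,uv,z):
    o,d=ray(c,uv);return o+d*(z-o[2])/d[2]
def tri(c1,p1,c2,p2):
    o1,d1=ray(c1,p1);o2,d2=ray(c2,p2)
    s=np.linalg.lstsq(np.c_[d1,-d2],o2-o1,rcond=None)[0]
    a=o1+s[0]*d1;b=o2+s[1]*d2
    return (a+b)/2,np.linalg.norm(a-b)
def proj(c,X):
    return cv2.projectPoints(np.array(X,float).reshape(-1,1,3),cv2.Rodrigues(np.array(c["R"]))[0],np.array(c["t"],float),c["mtx"],c["D"])[0][:,0]
E
python3 - <<'E'
from h import *
o=get_obs();print({k:np.round(v,3) for k,v in o.items()})
a=get_image("scene");b=get_image("side")
import pickle;pickle.dump((a,b),open("v.pkl","wb"))
for n,c in(("scene",a),("side",b)):
    cv2.imwrite(f"pics/{n}.png",c["img"]); print(n,-np.array(c["R"]).T@c["t"])
E
```

```text
{'t': np.float64(0.0), 'q': array([ 0.987,  0.053,  1.614, -0.   ,  1.476, -0.119]), 'dq': array([-0.002,  0.002, -0.001,  0.   ,  0.002,  0.001]), 'effort': array([-1.0000e-03, -3.9370e+01, -3.7017e+01, -0.0000e+00,  7.0000e-03,
        0.0000e+00]), 'tool_pos': array([0.28 , 0.558, 0.23 ]), 'tool_rot': array([-7.230e-01, -3.056e+00,  3.000e-03]), 'contact_force': array([-0.249,  0.693, -0.009]), 'wrist_torque': array([-0.036, -0.022,  0.02 ]), 'grip_force': np.float64(0.0), 'opening': np.float64(0.086)}
scene [ 0.1304886  -0.45240357  0.55824399]
side [ 0.19353134 -0.59251669  0.44232795]
```

View pics/scene.png

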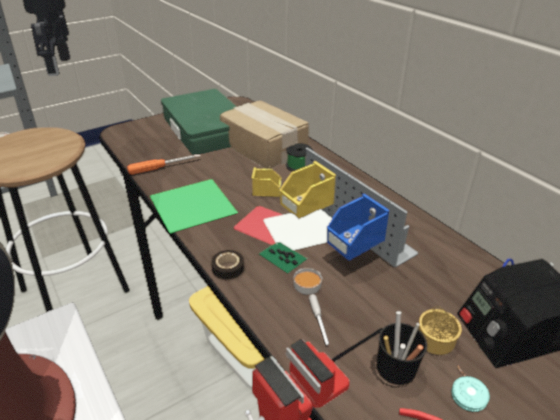

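View pics/side.png

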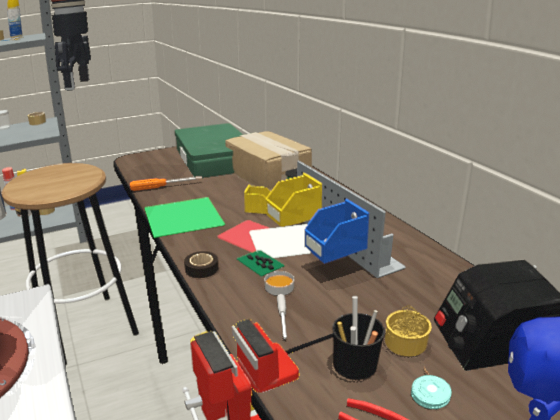

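The scene view shows the yellow bin at about (308,190), a small yellow decoy at (265,182), the blue bin at (358,228) and the mat at (193,204). In the side view they are at (295,200), (257,200), (337,232) and (185,216).

```bash
python3 - <<'E'
from h import *
import pickle;a,b=pickle.load(open("v.pkl","rb"))
x=cv2.resize(a["img"][140:270,240:420],None,fx=4.4,fy=4.4,interpolation=2)[:572,:790]
cv2.imwrite("pics/ca.png",x)
x=cv2.resize(b["img"][160:290,240:420],None,fx=4.4,fy=4.4,interpolation=2)[:572,:790]
cv2.imwrite("pics/cb.png",x)
for c in(a,b):
    h=cv2.cvtColor(c["img"],cv2.COLOR_BGR2HSV)
    m=cv2.inRange(h,(50,150,120),(75,255,255))
    k=max(cv2.findContours(m,0,2)[0],key=cv2.contourArea)
    p=cv2.approxPolyDP(k,6,True)[:,0]
    for u in p: print(u,onplane(c,u,.003).round(3))
E
```

```text
[280 245] [0.5   0.085 0.003]
[223 223] [0.488 0.223 0.003]
[207 198] [0.501 0.352 0.003]
[145 208] [0.366 0.366 0.003]
[154 237] [0.351 0.23  0.003]
```

View pics/ca.png

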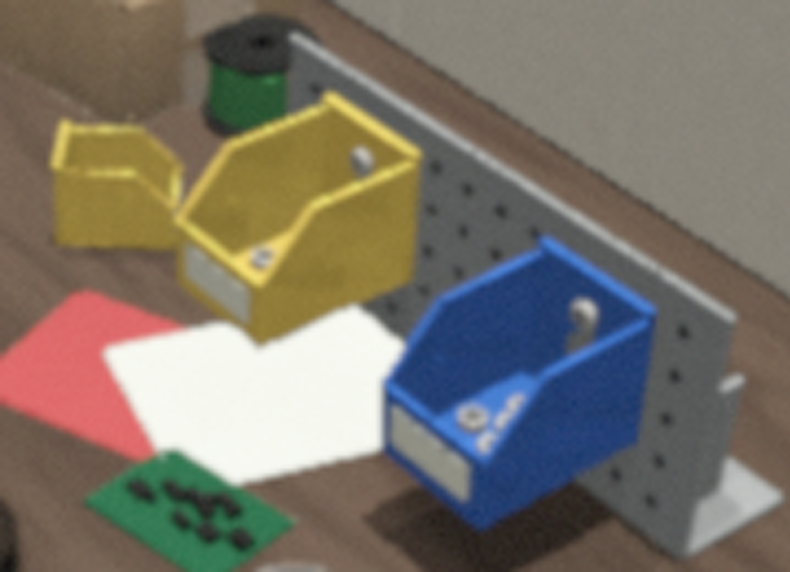

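View pics/cb.png

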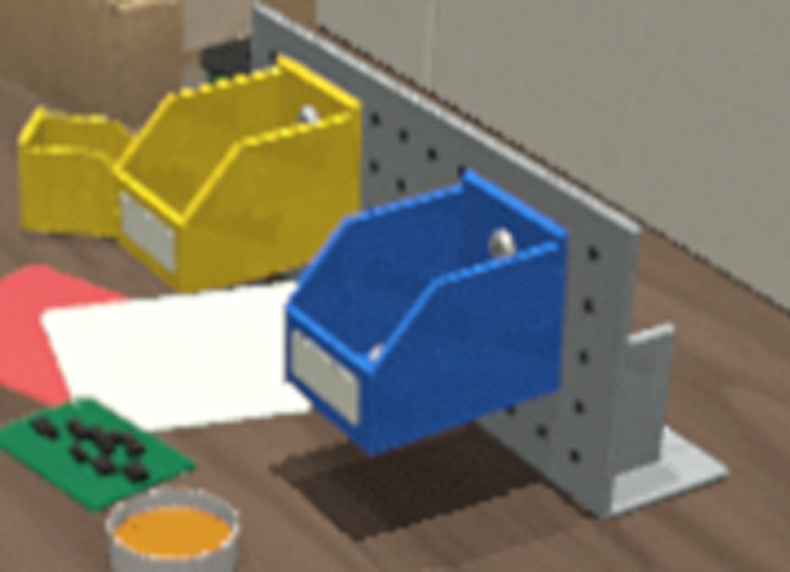

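The crops show the bin, the blue bin and the panel top clearly. I read the back-rim corners of the yellow bin at ca (330,97)/(418,155) and cb (282,62)/(360,103), and the panel top corners at ca (290,38)/(735,318) and cb (255,8)/(637,230).

```bash
python3 - <<'E'
from h import *
import pickle;a,b=pickle.load(open("v.pkl","rb"))
A=lambda u:(np.array(u)+.5)/4.4-.5+[240,140]
B=lambda u:(np.array(u)+.5)/4.4-.5+[240,160]
for n,p,q,z in [("yBL",(330,97),(282,62),.106),("yBR",(418,155),(360,103),.106),("bBL",(545,242),(468,175),.106),("bBR",(653,312),(565,235),.106),
 ("yFL",(180,215),(118,172),.074),("yFR",(262,283),(185,218),.074),("pL",(290,38),(255,8),.12),("pR",(735,318),(637,230),.12),("bFR",(478,460),(370,372),.074),("bFL",(388,385),(288,308),.074)]:
    X,e=tri(a,A(p),b,B(q));print(n,X.round(3),round(e,4),onplane(a,A(p),z).round(3),onplane(b,B(q),z).round(3))
h=cv2.cvtColor(a["img"],cv2.COLOR_BGR2HSV)
print(h[204,193],h[257,280])
m=cv2.inRange(h,(50,190,140),(80,255,255))
k=max(cv2.findContours(m,0,2)[0],key=cv2.contourArea)
for u in cv2.approxPolyDP(k,6,True)[:,0]: print(u,onplane(a,u,.003).round(3))
E
```

```text
yBL [0.629 0.156 0.103] 0.0022 [0.624 0.152 0.106] [0.627 0.151 0.106]
yBR [0.629 0.095 0.106] 0.0044 [0.626 0.093 0.106] [0.632 0.097 0.106]
bBL [0.63  0.018 0.105] 0.0033 [0.626 0.016 0.106] [0.631 0.017 0.106]
bBR [ 0.634 -0.038  0.103] 0.003 [ 0.629 -0.041  0.106] [ 0.632 -0.042  0.106]
yFL [0.553 0.161 0.066] 0.0017 [0.545 0.15  0.074] [0.546 0.146 0.074]
yFR [0.548 0.092 0.073] 0.0044 [0.545 0.091 0.074] [0.55  0.093 0.074]
pL [0.636 0.195 0.113] 0.0042 [0.626 0.184 0.12 ] [0.631 0.181 0.12 ]
pR [ 0.639 -0.072  0.119] 0.0022 [ 0.636 -0.074  0.12 ] [ 0.639 -0.073  0.12 ]
bFR [ 0.554 -0.035  0.066] 0.0044 [ 0.545 -0.043  0.074] [ 0.55  -0.045  0.074]
bFL [0.551 0.015 0.069] 0.0027 [0.545 0.01  0.074] [0.548 0.009 0.074]
[ 68 116 217] [70 54 57]Traceback (most recent call last):
  File "<stdin>", line 11, in <module>
ValueError: max() iterable argument is empty
```

```bash
cat >> h.py <<'E'
from scipy.spatial.transform import Rotation as Ro
def row(X,yaw,cur=None):
    "row for TCP at X, tool down, tool y along world y turned by yaw (or half turn)"
    o=get_obs();R=Ro.from_rotvec(o["tool_rot"]);p=o["tool_pos"]
    best=None
    for f in(0,np.pi):
        T=Ro.from_euler('z',yaw+f)*Ro.from_rotvec([0,np.pi,0])
        r=(R.inv()*T).as_rotvec()
        if best is None or np.linalg.norm(r)<np.linalg.norm(best): best=r
    s=R.inv().apply(np.array(X)-p)
    print("turn",(best/np.pi).round(4),"shift",(s/.3).round(4),"dist mm",(1e3*(np.array(X)-p)).round(1),"deg",np.degrees(best).round(1))
E
python3 - <<'E'
from h import *
row([.43,.29,.24],.035)
row([.58,.122,.23],.035)
E
```

```text
turn [-0.0006 -0.0002 -0.1591] shift [-0.8482 -0.5749 -0.0319] dist mm [ 150.2 -268.2    9.8] deg [ -0.1  -0.  -28.6]
turn [-0.0006 -0.0002 -0.1591] shift [-1.5462 -0.8513  0.0018] dist mm [ 3.002e+02 -4.362e+02 -2.000e-01] deg [ -0.1  -0.  -28.6]
```

Request:
carry_out --pt "0 0 -0.159 -0.848 -0.575 -0.03 -1" --pt "0 0 -0.159 -0.848 -0.575 -0.03 -1" --pt "0 0 -0.159 -0.848 -0.575 -0.03 -1" --pt "0 0 -0.159 -0.848 -0.575 -0.03 -1" --pt "0 0 -0.159 -0.848 -0.575 -0.03 -1"

```text
t: 0.6
tool_pos: [0.3994, 0.3445, 0.238]
tool_rot: [0.057, -3.141, 0.001]
contact_force: [0.6, 0.7, -0.7]
opening: 0.0853
grip_force: 0.0
```

```bash
python3 - <<'E'
from h import *
row([.555,.122,.24],.035)
E
```

```text
turn [-0.0001 -0.0001  0.0005] shift [-0.4913 -0.76   -0.0066] dist mm [ 155.6 -222.5    2. ] deg [-0.  -0.   0.1]
```

```bash
python3 - <<'E'
from h import *
c=get_image("wrist");cv2.imwrite("pics/w1.png",c["img"])
h=cv2.cvtColor(c["img"],cv2.COLOR_BGR2HSV)
m=cv2.inRange(h,(50,100,110),(80,255,255))
k=max(cv2.findContours(m,0,2)[0],key=cv2.contourArea)
for u in cv2.approxPolyDP(k,8,True)[:,0]: print(u,onplane(c,u,.003).round(3))
E
```

```text
[166 120] [0.35  0.234 0.003]
[159 247] [0.486 0.219 0.003]
[284 264] [0.501 0.356 0.003]
[304 139] [0.364 0.37  0.003]
[197 123] [0.352 0.264 0.003]
[183 132] [0.361 0.25  0.003]
[183 122] [0.352 0.25  0.003]
```

Request:
carry_out --pt "0 0 0 -0.491 -0.76 -0.007 -1" --pt "0 0 0 -0.491 -0.76 -0.007 -1" --pt "0 0 0 -0.491 -0.76 -0.007 -1" --pt "0 0 0 -0.491 -0.76 -0.007 -1" --pt "0 0 0 -0.491 -0.76 -0.007 -1"

```text
t: 1.15
tool_pos: [0.5425, 0.1393, 0.24]
tool_rot: [0.054, -3.141, -0.0]
contact_force: [0.7, 0.6, 0.4]
opening: 0.0853
grip_force: 0.0
```

```bash
python3 - <<'E'
from h import *
row([.555,.122,.24],.035)
E
```

```text
turn [ 0.     -0.0001 -0.0002] shift [-0.0396 -0.0591 -0.    ] dist mm [ 12.5 -17.3  -0. ] deg [ 0. -0. -0.]
```

Request:
carry_out --pt "0 0 0 -0.04 -0.06 0 -1" --pt "0 0 0 -0.04 -0.06 0 -1"

```text
t: 1.35
tool_pos: [0.5556, 0.121, 0.2396]
tool_rot: [0.048, -3.14, 0.001]
contact_force: [-0.2, 0.6, 1.0]
opening: 0.0853
grip_force: 0.0
```

```bash
python3 - <<'E'
from h import *
c=get_image("wrist");cv2.imwrite("pics/w2.png",c["img"]);o=get_obs();print(o["tool_pos"])
import pickle;pickle.dump(c,open("w2.pkl","wb"))
E
```

```text
[0.5547478  0.12250783 0.23964379]
```

View pics/w2.png

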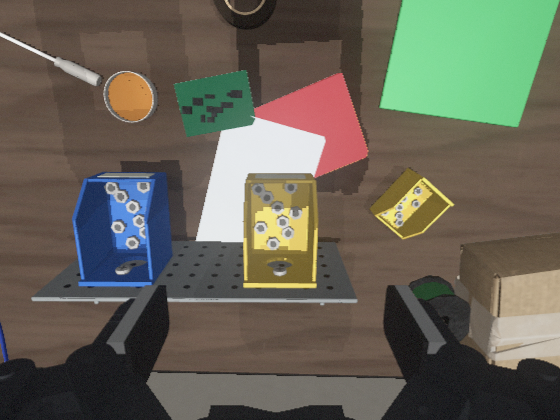

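The wrist view shows the yellow bin with its back rim from (244,287) to (317,287), the blue rim from (80,284) to (154,284), and the panel top edge near row 298. The decoy is at (412,203).

```bash
python3 - <<'E'
from h import *
import pickle;c=pickle.load(open("w2.pkl","rb"))
for u,z in [((244,287),.106),((317,287),.106),((80,284),.106),((154,284),.106),((35,298),.12),((355,300),.12),((247,175),.074),((315,175),.074)]: print(u,onplane(c,u,z).round(4))
E
```

```text
(244, 287) [0.63   0.0955 0.106 ]
(317, 287) [0.6281 0.1558 0.106 ]
(80, 284) [ 0.6314 -0.0395  0.106 ]
(154, 284) [0.6295 0.0214 0.106 ]
(35, 298) [ 0.637  -0.0688  0.12  ]
(355, 300) [0.631  0.1847 0.12  ]
(247, 175) [0.5428 0.095  0.074 ]
(315, 175) [0.541  0.1517 0.074 ]
```

```bash
python3 - <<'E'
from h import *
row([.592,.1247,.24],.025);row([.592,.1247,.068],.025)
E
```

```text
turn [ 0.0001 -0.0005  0.0023] shift [-0.1243  0.0033 -0.0014] dist mm [37.3  2.2  0.4] deg [ 0.  -0.1  0.4]
turn [ 0.0001 -0.0005  0.0023] shift [-0.1252  0.0032  0.572 ] dist mm [  37.3    2.2 -171.6] deg [ 0.  -0.1  0.4]
```

Request:
carry_out --pt "0 0 0.002 -0.124 0.003 0 -1" --pt "0 0 0.002 -0.125 0.003 0.15 -1" --pt "0 0 0.002 -0.125 0.003 0.3 -1" --pt "0 0 0.002 -0.125 0.003 0.4 -1" --pt "0 0 0.002 -0.125 0.003 0.4 -1"

```text
t: 1.9
tool_pos: [0.587, 0.1268, 0.1139]
tool_rot: [0.047, -3.129, 0.001]
contact_force: [-0.8, -0.1, -0.8]
opening: 0.0856
grip_force: 0.0
```

```bash
python3 - <<'E'
from h import *
row([.592,.1247,.068],.025)
c=get_image("wrist");cv2.imwrite("pics/w3.png",c["img"])
E
```

```text
turn [-0.0001 -0.0038  0.0016] shift [-0.0184 -0.0076  0.1529] dist mm [  5.   -2.1 -45.9] deg [-0.  -0.7  0.3]
```

View pics/w3.png

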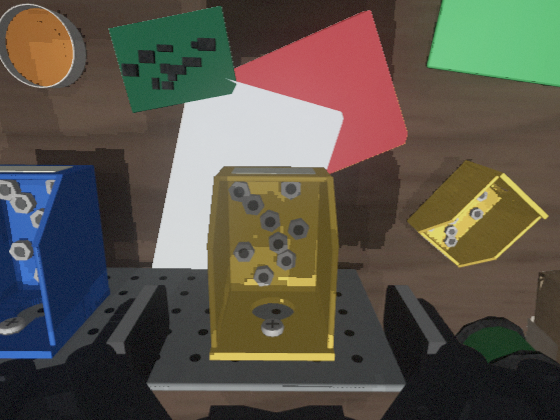

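The open fingers straddle the yellow bin evenly (rim columns 210–335, fingers about 150 and 400), and the left one is clear of the blue bin. Going down and closing.

Request:
carry_out --pt "0 0 0 0 0 0.1 -1" --pt "0 0 0 0 0 0.172 -1" --pt "0 0 0 0 0 0.172 -1" --pt "0 0 0 0 0 0.172 -1"

```text
t: 2.35
tool_pos: [0.5932, 0.1264, 0.0713]
tool_rot: [-0.046, 3.138, 0.0]
contact_force: [-0.2, -0.7, -0.3]
opening: 0.0855
grip_force: 0.0
```

Request:
carry_out --pt "0 0 0 0 0 0 0" --pt "0 0 0 0 0 0 0.6" --pt "0 0 0 0 0 0 1" --pt "0 0 0 0 0 0 1" --pt "0 0 0 0 0 0 1" --force 35

```text
t: 2.85
tool_pos: [0.5933, 0.1262, 0.0713]
tool_rot: [-0.045, 3.138, 0.001]
contact_force: [-1.7, 0.5, 6.4]
opening: 0.0597
grip_force: 39.6
```

Request:
carry_out --pt "0 0 0 0 0 -0.027 1" --pt "0 0 0 0 0 -0.053 1" --pt "0 0 0 0 0 -0.08 1" --pt "0 0 0 0 0 -0.08 1" --pt "0 0 0 0 0 -0.08 1"

```text
t: 3.35
tool_pos: [0.5919, 0.1257, 0.0931]
tool_rot: [0.045, -3.141, 0.0]
contact_force: [0.3, -1.2, -0.5]
opening: 0.0597
grip_force: 39.5
```

```bash
python3 - <<'E'
from h import *
a=get_image("scene");b=get_image("wrist")
A=cv2.resize(a["img"][150:250,260:400],(560,400),interpolation=2)
cv2.imwrite("pics/l1.png",np.vstack([A,cv2.resize(b["img"][220:420,140:420],(560,400))])[:,:][:600] if 0 else np.hstack([A[:, :400],b["img"][20:420,150:450]]))
o=get_obs();print(o["tool_pos"],o["contact_force"],o["opening"])
E
```

```text
[0.59150319 0.12571996 0.09229856] [-0.30407909  1.23924605 -1.00205153] 0.05943837479326103
```

View pics/l1.png

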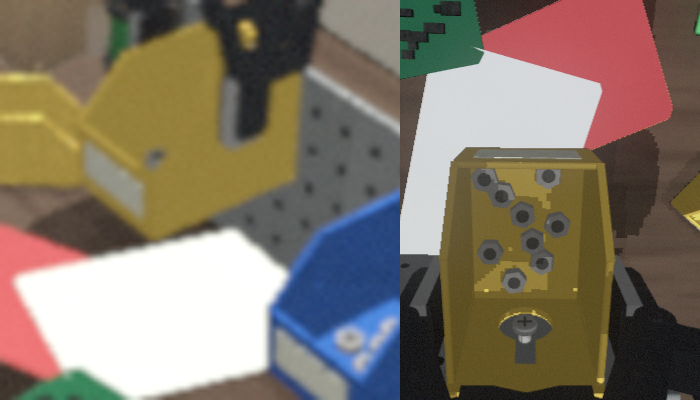

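The wrist view shows the screw head inside the round hole, at about (525,320) of the combined picture, with the slot below it. The lift measures about 21.5 mm, so I add 1.5 mm and pull straight off.

Request:
carry_out --pt "0 0 0 0 0 -0.005 1" --pt "0 0 0 0.02 0 -0.005 1" --pt "0 0 0 0.05 0 -0.005 1" --pt "0 0 0 0.1 0 -0.005 1" --pt "0 0 0 0.15 0 -0.005 1"

```text
t: 3.95
tool_pos: [0.5458, 0.1244, 0.094]
tool_rot: [0.045, -3.141, 0.0]
contact_force: [-0.6, 0.1, -0.3]
opening: 0.0594
grip_force: 39.5
```

Request:
carry_out --pt "0 0 0 0.05 0 0 1" --pt "0 0 0 0.1 0 0 1" --pt "0 0 0 0.1 0 0 1"

```text
t: 4.25
tool_pos: [0.5147, 0.1237, 0.0936]
tool_rot: [0.045, -3.139, 0.0]
contact_force: [0.3, 0.8, -0.7]
opening: 0.0595
grip_force: 39.5
```

```bash
python3 - <<'E'
from h import *
o=get_obs();print(o["tool_pos"],o["contact_force"],o["opening"])
row([.51,.125,.13],.027);row([.43,.2955,.13],-.11)
E
```

```text
[0.51473438 0.12368717 0.09357836] [ 0.29338805  0.7805722  -0.74230619] 0.0595155687369664
turn [-0.     -0.0006  0.0006] shift [ 0.0159  0.0048 -0.1214] dist mm [-4.7  1.3 36.4] deg [-0.  -0.1  0.1]
turn [-0.0001 -0.0006  0.0442] shift [ 0.266   0.5806 -0.1209] dist mm [-84.7 171.8  36.4] deg [-0.  -0.1  8. ]
```

Request:
carry_out --pt "0 0 0 0.016 0 -0.1 1" --pt "0 0 0.01 0.07 0.1 -0.121 1" --pt "0 0 0.02 0.13 0.22 -0.121 1" --pt "0 0 0.03 0.19 0.34 -0.121 1" --pt "0 0 0.04 0.23 0.46 -0.121 1"

```text
t: 4.75
tool_pos: [0.4433, 0.2608, 0.1308]
tool_rot: [0.155, 3.137, 0.001]
contact_force: [1.1, 0.2, -1.6]
opening: 0.0592
grip_force: 39.5
```

Request:
carry_out --pt "0 0 0.004 0.01 0.06 0 1" --pt "0 0 0.004 0.02 0.11 0 1" --pt "0 0 0.004 0.02 0.11 0 1"

```text
t: 5.05
tool_pos: [0.4414, 0.2943, 0.1307]
tool_rot: [0.169, 3.137, 0.001]
contact_force: [0.2, -0.5, -0.8]
opening: 0.0595
grip_force: 39.5
```

```bash
python3 - <<'E'
from h import *
o=get_obs();print(o["tool_pos"],o["tool_rot"],o["opening"])
row([.43,.2945,.034],-.11)
c=get_image("scene");cv2.imwrite("pics/s4.png",c["img"])
E
```

```text
[0.44141991 0.29434884 0.13072961] [1.68897103e-01 3.13674430e+00 5.45767358e-04] 0.05949818690296391
turn [0.0001 0.0001 0.0008] shift [ 0.038  -0.0037  0.3224] dist mm [-11.4   0.2 -96.7] deg [0.  0.  0.1]
```

View pics/s4.png

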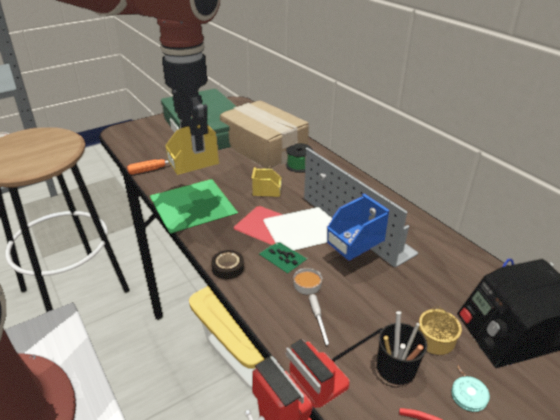

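The yellow bin is held upright above the mat at about (193,150), and the blue bin still hangs. Lowering now.

Request:
carry_out --pt "0 0 0 0.038 -0.003 0.08 1" --pt "0 0 0 0.038 -0.003 0.17 1" --pt "0 0 0 0.038 -0.003 0.24 1" --pt "0 0 0 0.038 -0.003 0.29 1" --pt "0 0 0 0.038 -0.003 0.3 1"

```text
t: 5.6
tool_pos: [0.429, 0.2919, 0.0384]
tool_rot: [-0.174, -3.133, 0.003]
contact_force: [-0.2, -0.1, -1.0]
opening: 0.0593
grip_force: 39.5
```

Request:
carry_out --pt "0 0 0 0 0 0.005 1" --pt "0 0 0 0 0 0.01 1" --pt "0 0 0 0 0 0.015 1" --pt "0 0 0 0 0 0.015 1"

```text
t: 6.0
tool_pos: [0.431, 0.2938, 0.0373]
tool_rot: [0.172, 3.135, 0.002]
contact_force: [1.2, -0.6, 0.0]
opening: 0.0595
grip_force: 39.7
```

Request:
carry_out --pt "0 0 0 0 0 0.004 1" --pt "0 0 0 0 0 0.008 1" --pt "0 0 0 0 0 0.008 1"

```text
t: 6.3
tool_pos: [0.432, 0.294, 0.0364]
tool_rot: [0.172, 3.133, 0.002]
contact_force: [0.6, -1.9, 8.3]
opening: 0.0595
grip_force: 40.3
```

Contact of 8 N at about the expected height: the bin is on the mat. Opening gently, then retreating straight up.

Request:
carry_out --pt "0 0 0 0 0 0 0.3" --pt "0 0 0 0 0 0 0" --pt "0 0 0 0 0 0 -0.5" --pt "0 0 0 0 0 0 -1" --pt "0 0 0 0 0 0 -1" --force 20

```text
t: 6.8
tool_pos: [0.4296, 0.2933, 0.0334]
tool_rot: [-0.172, -3.136, 0.0]
contact_force: [-1.0, -0.2, 0.5]
opening: 0.085
grip_force: 0.0
```

Request:
carry_out --pt "0 0 0 0 0 -0.02 -1" --pt "0 0 0 0 0 -0.1 -1" --pt "0 0 0 0 0 -0.2 -1" --pt "0 0 0 0 0 -0.35 -1" --pt "0 0 0 0 0 -0.45 -1"

```text
t: 7.3
tool_pos: [0.4306, 0.2938, 0.1719]
tool_rot: [0.172, 3.134, 0.002]
contact_force: [0.1, 0.8, 0.2]
opening: 0.0852
grip_force: 0.0
```

```bash
python3 - <<'E'
from h import *
a=get_image("scene");b=get_image("wrist");o=get_obs();print(o["t"],o["tool_pos"],o["opening"])
cv2.imwrite("pics/e.png",np.hstack([a["img"][80:420,80:420],b["img"][:340,80:520]]))
E
```

```text
7.4 [0.4330063  0.29496369 0.17520946] 0.0849431835477612
```

View pics/e.png

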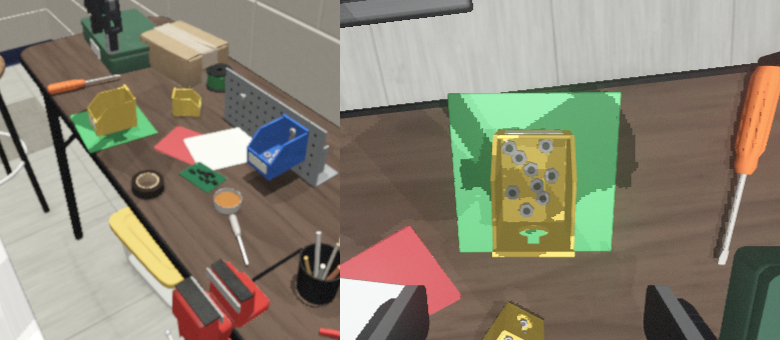

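The bin stands upright on the mat in both views, and the blue bin still hangs. I check the rim against the mat edge by ray casting at z = 0.069 before handing in.

```bash
python3 - <<'E'
from h import *
b=get_image("wrist")
for u in((231,257),(315,256)):print(onplane(b,u,.069).round(3))
for u in((200,252),(351,251),(188,94),(361,93)):print(onplane(b,u,.003).round(3))
for u in((238,131),(313,131)):print(onplane(b,u,.037).round(3))
E
```

```text
[0.464 0.258 0.069]
[0.47  0.319 0.069]
[0.486 0.219 0.003]
[0.501 0.356 0.003]
[0.35  0.233 0.003]
[0.364 0.37  0.003]
[0.379 0.272 0.037]
[0.385 0.327 0.037]
```

The bin is wholly on the mat, with more than 20 mm of margin on every side.

```bash
python3 -c "
from station import *
print(finish_job())"
```

```text
the job is handed in; nothing more can be done
None
```

The yellow bin is off the panel and standing upright, wholly on the green mat; the blue bin still hangs in its place, and the job was handed in at about 7.5 s of the 38 s allowed.

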